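# Dry-stroke two glue syringes and scrap the one that binds

### The arm

A 6-joint arm with a two-finger parallel gripper is mounted at the origin on the work surface. World frame = base frame: x ahead of the robot, y to its left, z up, the work surface at z = 0. Lengths are in m, angles in rad, forces in N, time in s.
With the tool pointing down it reaches from about 0.35 to 0.85 m from the base axis. Payload 8.1 kg.
Tool frame: the origin (TCP) lies at the very end of the fingers, on their centre line; the grasp point (between the pads) lies 19 mm behind it; z points along the fingers, y is the direction in which the jaws open and shut (so a half turn about z gives the same grasp; the last joint's range is limited). The gripper opens to 93 mm and grips with 3 to 60 N. Pads are 15 mm wide; open, the fingers measure 128 mm over their backs; the gripper's body (75 mm by 188 mm) begins 65 mm behind the grasp point.
Start: joints at [1.127, 0.13, 1.488, -0, 1.523, -0.085], TCP at [0.211, 0.562, 0.219] pointing down, gripper open.
Joint ranges: [-2.96, 2.96], [-0.89, 2.26], [0.02, 2.5], [-1.34, 4.48], [0, 2.73], [-2.66, 2.66]. Speed limits (rad/s): [2.39, 2.39, 2.79, 3.14, 3.14, 3.14].

### API

Orientations are given as a unit quaternion [w, x, y, z].
In Python, from rig import read_state, cams, order, spotter gives the robot as it stands. The module is installed in compiled form; this text tells all that it offers.
- The arm moves only by the tool step_arm, never from a script. Its argument "plan" is a list of rows, each a list of 6 numbers: the shift along the tool's x, y, z in mm, then the turn, a rotation vector about the tool's x, y, z in rad. In form: [[x, y, z, wx, wy, wz], ...]. A call has 1 to 20 rows; each row shifts and turns the commanded pose from where the row before left it, along the tool's axes as they then stand; what a row does not reach is not made up. A row lasts 1/10 s, in which the tool goes at most 50 mm and 8.59 degrees, less where a joint would pass 70% of its speed; a pose out of reach is approached as far as the arm can. A call is refused whole if a number of a shift passes 50 or a number of a turn 0.15, either way. A call with a gripper value outside its range is refused whole. "grip" is the finger opening in mm, from 0 to 93, set as the call begins (left out, the last holds). The fingers move at their own pace and stop on an object; "newtons" is the grip in N (left out, the last holds). Time passes only in rows, so rows that do not move let the fingers close. It gives the time, the measured TCP pose, the force and the opening at its end, in the units of the state.
- read_state(): the state, without advancing time (a new reading comes with each control period).
- cams.capture(name): name is "scene" or "top" or "wrist"; returns (picture, depth): 420x560x3 uint8, blue, green, red; 420x560 float32, m along the optical axis (not along the pixel's ray), 0 where there is no reading.
- cams.camera_params(name): a dict with "mtx" (3x3 intrinsics, pixels), "eye" and "rotation" of the camera in the world; the wrist camera has in their place "hand_eye" (4x4, takes a point from camera to tool coordinates, whose origin is the TCP and whose axes are the flange's). Camera axes: x right, y up, looking along -z (the intrinsics and any distortion apply to the point x, -y, -z); pixel columns grow to the right and rows downward; lengths in m; the calibration is good to about 2 mm. A picture is of the moment at which its call begins: read the wrist's pose just before it. camera_params takes no time and is no camera call.
- order.job_done(): hands the job in, once; it reports no verdict.
Trained networks look in the newest picture that a camera, given by its name, has taken for a name from the list of things; names that differ only in an ending like _2 or _b are one class to them, and where a whole thing is asked for, a point or a joint stands for the part that bears it (a point fixed in the world has none). Each returns a list of dicts, best first, with "score" (0 to 1); they miss things now and then, are a little off and sometimes report something else, mostly with a low value. They report only what shows in the picture. A call takes as long as a camera call. They do not tell look-alikes from the thing itself.
- spotter.boxes_of(camera, query): "xy" ([column, row] in pixels, amid what is visible of it).
- spotter.silhouettes(camera, query): "pixels" (420x560 bool, what is visible of it) and "xy" ([column, row] in pixels, amid what is visible of it).
The state is a dict: "t": time; "joint_pos": joint angles; "joint_vel": joint speeds; "tau": joint torques, N m; "ee_pos": TCP position; "orientation": TCP orientation; "force": force on the tool from outside, world axes, zero at the start; "wrist_torque": the same for the moment, N m; "gripper_width": finger opening in m.
Only numpy, scipy, OpenCV 4.12 (cv2) and the standard library are available. Lean on these libraries where they do the work, as an engineer would, in place of code of your own. Each camera call takes 0.05 s, during which the arm holds its last target.

### The job

One of the two black glue syringes in the stand has cured glue in its barrel. Try both: with the fingers closed press each plunger slowly down, never with more than about 20 N. Push the one that runs freely fully home and leave that syringe in the stand; where the push climbs part-way, stop, don't force it home, and lift that syringe out by its barrel and stand it nozzle-down in the red scrap tin; leave everything else on the cart where it is.

Things in the scene. Friction and masses are not known exactly. Their poses are not given: they have to be found in the camera images.
- syringe_a: Syringe a, 90 g: opaque black barrel 26 mm dia, nozzle-down in a socket of the stand. Origin at the nozzle tip, z up its axis: nozzle (8 mm thick) to 14 mm, barrel 14 to 109 mm. Its top 4 mm are a finger flange, 26 mm along x, 46 mm along y: grip the barrel just under it, fingers closing along x. Seated, the flange top is 117 mm above the cart, 57 mm above the stand; raise 55 mm to clear it.
- plunger_a: White plunger of syringe a: round thumb disc 22 mm diameter, 4 mm thick, on a rod above the flange. Origin at the nozzle tip when fully out (disc top at 155 mm), moving down with the stroke. Not to be pushed or squeezed above 20 N, so don't lift by it.
- stroke_a (a joint): Plunger stroke, m, downward: 0 fully out (disc top 46 mm above the flange top), 0.040 home (6 mm above it, a firm stop). Starts at 0 to 0.005; stays where left. Clean: steady 3 to 4 N drag all the way. Foul: the same until 15 to 24 mm, then the push climbs 2 N per mm (over 30 N to reach home). Let go, it springs back part of that climb.
- thumb_a (a point): Centre of the top face of the thumb disc of syringe a, the place to press.
- syringe_b: Syringe b, 90 g: opaque black barrel 26 mm dia, nozzle-down in a socket of the stand. Origin at the nozzle tip, z up its axis: nozzle (8 mm thick) to 14 mm, barrel 14 to 109 mm. Its top 4 mm are a finger flange, 26 mm along x, 46 mm along y: grip the barrel just under it, fingers closing along x. Seated, the flange top is 117 mm above the cart, 57 mm above the stand; raise 55 mm to clear it.
- plunger_b: White plunger of syringe b: round thumb disc 22 mm diameter, 4 mm thick, on a rod above the flange. Origin at the nozzle tip when fully out (disc top at 155 mm), moving down with the stroke. Not to be pushed or squeezed above 20 N, so don't lift by it.
- stroke_b (a joint): Plunger stroke, m, downward: 0 fully out (disc top 46 mm above the flange top), 0.040 home (6 mm above it, a firm stop). Starts at 0 to 0.005; stays where left. Clean: steady 3 to 4 N drag all the way. Foul: the same until 15 to 24 mm, then the push climbs 2 N per mm (over 30 N to reach home). Let go, it springs back part of that climb.
- thumb_b (a point): Centre of the top face of the thumb disc of syringe b, the place to press.
- stand: Plywood stand fixed to the cart, 70 mm (x) by 198 mm (y) by 60 mm high, origin at the centre of its underside. Two sockets of 28 mm bore at y = -45 and +45 mm, 1 mm of play round a barrel; a seated syringe's nozzle tip is 8 mm above the stand's underside.
- scrap_tin: Red round scrap tin fixed to the cart, open-topped, 100 mm outside diameter, wall 3 mm, 85 mm high, floor 4 mm thick; origin at the centre of its underside. A syringe let go inside leans against the rim.
- tip_clamp: Walnut tip-clamp ring, 44 mm diameter, 20 mm high, with a brass screw; bystander, loose on the cart.
- ferrule: White nylon ferrule, 14 mm diameter, 25 mm high, standing; bystander.
- drum: Small aluminium sanding drum, 45 mm diameter, 85 mm high with its spindle; bystander.
- mallet: Black rubber mallet set down on its head (60 mm diameter, 85 mm high) with the wooden handle level, reaching 236 mm from the head's centre along its y; origin under the head; bystander.
- tip_jar: Blue jar of tips, 56 mm diameter, 55 mm high; bystander.
- glue_brush: Glue brush lying on the cart, 190 mm long; bystander.
Mind the look-alikes: they are no part of the job. Leave any blue or yellow look-alike of the syringe_a alone.

How it is judged:
By the outcome, as a careful person would: the job done as asked, in the order asked, and still so for the second after the job is handed in, with the robot touching nothing.
It also fails if it takes over 54 s, if anything falls off the work surface, if the arm or the gripper's body presses on something with over 40 N, if the wrist force passes 120 N, or if a joint passes its speed limit or range.

## Working session

There is one attempt and no reset: what is moved stays moved. The work goes in short steps, Python scripts to look and compute and a tool call to move; the robot and the scene stay as the last step left them, time stands still between calls to the robot, and variables do not carry over. Pictures are saved under pics/ and viewed, and the job is handed in when it is done.

Besides the shell and the picture viewer there is one more tool, called after "Request:" in YAML: its name, and indented under it one key for each argument. step_arm: Moves the arm, as the interface text tells. Its arguments: {"type":"object","properties":{"plan":{"type":"array"},"grip":{"type":"number"},"newtons":{"type":"number"}},"required":["plan"]}

```bash
mkdir -p pics; ls
cat > h.py <<'E'
import numpy as np, cv2
from rig import read_state, cams, order, spotter
from scipy.spatial.transform import Rotation as R
def q2R(q): return R.from_quat([q[1],q[2],q[3],q[0]]).as_matrix()
def pose(name,st=None):
    p=cams.camera_params(name)
    if 'eye' in p: return np.array(p['mtx']),np.array(p['eye']),np.array(p['rotation'])
    st=st or read_state(); T=np.array(p['hand_eye']); Rt=q2R(st['orientation'])
    return np.array(p['mtx']),np.array(st['ee_pos'])+Rt@T[:3,3],Rt@T[:3,:3]
def ray(P,uv):
    K,e,Rm=P; d=np.linalg.inv(K)@[uv[0],uv[1],1]; d=np.array([d[0],-d[1],-d[2]]); return e,Rm@d
def atdepth(P,uv,dep): e,d=ray(P,uv); return e+d*dep
def atz(P,uv,z): e,d=ray(P,uv); return e+d*(z-e[2])/d[2]
def proj(P,X):
    K,e,Rm=P; c=Rm.T@(np.array(X)-e); c=np.array([c[0],-c[1],-c[2]]); u=K@c; return u[:2]/u[2]
E
python3 - <<'E'
from h import *
np.set_printoptions(precision=4,suppress=True)
st=read_state(); print(st)
for n in ['scene','top','wrist']:
    print(n,cams.camera_params(n))
    im,d=cams.capture(n); cv2.imwrite(f'pics/{n}0.png',im); np.save(f'pics/{n}0d.npy',d)
E
```

```text
pics
{'t': 0.0, 'joint_pos': array([ 1.1266,  0.1311,  1.4893,  0.    ,  1.523 , -0.0854]), 'joint_vel': array([-0.0006, -0.0009,  0.0002, -0.0008, -0.0011,  0.0014]), 'tau': array([ -0.0007, -55.9852, -49.1751,   0.0763,   0.036 ,  -0.0002]), 'ee_pos': array([0.2104, 0.5613, 0.2176]), 'orientation': array([-0.0002,  0.1784,  0.984 , -0.0009]), 'force': array([-0.8986,  1.2512, -0.0373]), 'wrist_torque': array([-0.0556,  0.0293, -0.0164]), 'gripper_width': 0.09289156907638148}
scene {'mtx': array([[467.1405,   0.    , 281.2424],
       [  0.    , 467.1405, 216.6797],
       [  0.    ,   0.    ,   1.    ]]), 'eye': array([1.2412, 0.4992, 0.8878]), 'rotation': array([0.4243, 0.1778, 0.3593, 0.812 ])}
top {'mtx': array([[425.1433,   0.    , 276.4234],
       [  0.    , 425.1433, 211.9992],
       [  0.    ,   0.    ,   1.    ]]), 'eye': array([0.507 , 0.0108, 1.1168]), 'rotation': array([ 0.7112,  0.019 , -0.0157, -0.7025])}
wrist {'mtx': array([[376.681 ,   0.    , 279.3947],
       [  0.    , 376.681 , 204.5268],
       [  0.    ,   0.    ,   1.    ]]), 'hand_eye': array([[ 0.0009,  0.9647,  0.2633,  0.0727],
       [ 1.    , -0.0012,  0.0008, -0.0007],
       [ 0.0011,  0.2633, -0.9647, -0.1656],
       [ 0.    ,  0.    ,  0.    ,  1.    ]])}
```

```bash
sed -i "s/np.array(p\['rotation'\])/q2R(p['rotation'])/" h.py; grep -n rotation h.py
```

```text
7:    if 'eye' in p: return np.array(p['mtx']),np.array(p['eye']),q2R(p['rotation'])
```

View pics/scene0.png

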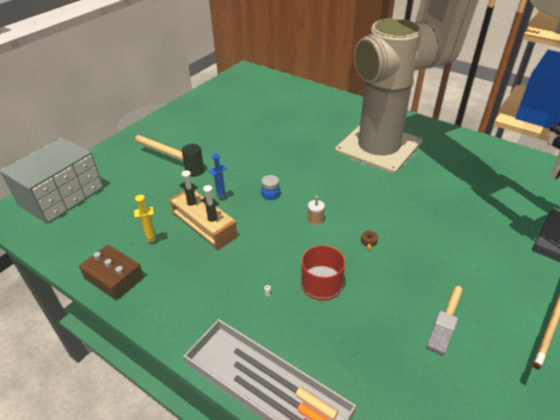

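View pics/top0.png

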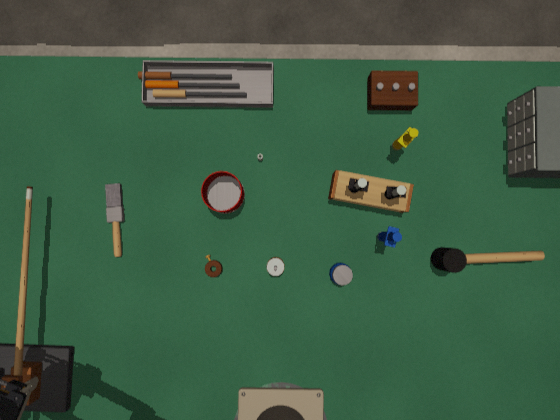

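View pics/wrist0.png

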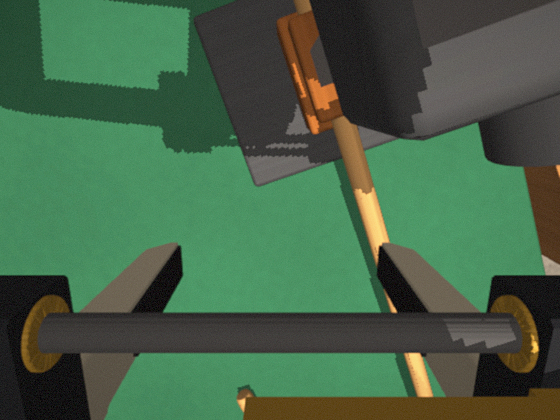

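```bash
cat > loc.py <<'E'
from h import *
np.set_printoptions(precision=4,suppress=True)
res={}
for n in ['top','scene']:
    im,d=cams.capture(n); P=pose(n)
    for q in ['syringe_a','plunger_a','stand','scrap_tin']:
        for r in spotter.silhouettes(n,q)[:5]:
            m=r['pixels']; dd=d[m]; v,u=np.nonzero(m); ok=dd>0
            X=np.array([atdepth(P,(a,b),z) for a,b,z in zip(u[ok],v[ok],dd[ok])])
            top=X[X[:,2]>np.percentile(X[:,2],95)-0.006]
            print(n,q,round(r['score'],2),np.round(r['xy']),m.sum(),'zmax %.4f'%np.percentile(X[:,2],98),'topmean',top.mean(0),'topmid',(top.max(0)+top.min(0))/2, len(top))
            if q=='stand':
                t=top[:,:2].astype(np.float32); print(cv2.minAreaRect(t))
print(read_state()['t'])
E
python3 loc.py
python3 -c "
import cv2
a=cv2.imread('pics/top0.png')[120:270,310:450];b=cv2.imread('pics/scene0.png')[130:260,120:260]
cv2.imwrite('pics/c0.png',cv2.resize(a,None,fx=4,fy=4));cv2.imwrite('pics/c1.png',cv2.resize(b,None,fx=4,fy=4))"
```

```text
top syringe_a 0.7 [358. 181.] 268 zmax 0.1636 topmean [ 0.6242 -0.1762  0.1612] topmid [ 0.6241 -0.1759  0.1613] 69
top syringe_a 0.68 [396. 193.] 245 zmax 0.1614 topmean [ 0.6081 -0.2641  0.1593] topmid [ 0.6074 -0.2642  0.1597] 64
top syringe_a 0.62 [406. 139.] 301 zmax 0.1578 topmean [ 0.7407 -0.2937  0.1556] topmid [ 0.7403 -0.2937  0.1554] 69
top syringe_a 0.58 [391. 233.] 328 zmax 0.1583 topmean [ 0.5033 -0.256   0.1558] topmid [ 0.5033 -0.2563  0.1557] 73
top plunger_a 0.56 [362. 184.] 86 zmax 0.1648 topmean [ 0.6238 -0.1761  0.1613] topmid [ 0.6241 -0.1764  0.162 ] 62
top plunger_a 0.48 [396. 235.] 79 zmax 0.1593 topmean [ 0.5038 -0.2558  0.1561] topmid [ 0.5044 -0.2561  0.1563] 55
top plunger_a 0.48 [411. 134.] 106 zmax 0.1582 topmean [ 0.7407 -0.2937  0.1556] topmid [ 0.7403 -0.2937  0.1556] 68
top plunger_a 0.47 [400. 190.] 101 zmax 0.1623 topmean [ 0.608  -0.2645  0.1593] topmid [ 0.6074 -0.2643  0.1596] 65
top stand 0.93 [374. 195.] 2064 zmax 0.1184 topmean [ 0.6151 -0.2178  0.0646] topmid [ 0.6168 -0.2215  0.1111] 1531
((0.6168872714042664, -0.22050142288208008), (0.198
[... 1559 characters left out ...]
636  0.1586] 42
((0.6067400574684143, -0.263729989528656), (0.01922023668885231, 0.021019669249653816), 88.73551177978516)
scene stand 0.42 [368. 238.] 264 zmax 0.0226 topmean [0.4142 0.1796 0.0195] topmid [0.4195 0.1793 0.0208] 153
((0.4201207160949707, 0.18112820386886597), (0.06098880618810654, 0.04122596234083176), 24.042394638061523)
scene scrap_tin 0.66 [323. 272.] 2055 zmax 0.0853 topmean [0.6071 0.1527 0.0826] topmid [0.6061 0.1528 0.0827] 259
scene scrap_tin 0.62 [211. 193.] 127 zmax 0.1629 topmean [ 0.6223 -0.1749  0.1605] topmid [ 0.6216 -0.1756  0.1607] 45
scene scrap_tin 0.3 [204. 220.] 1858 zmax 0.0635 topmean [ 0.6224 -0.2081  0.0608] topmid [ 0.6164 -0.2181  0.0877] 1009
0.65
```

View pics/c0.png

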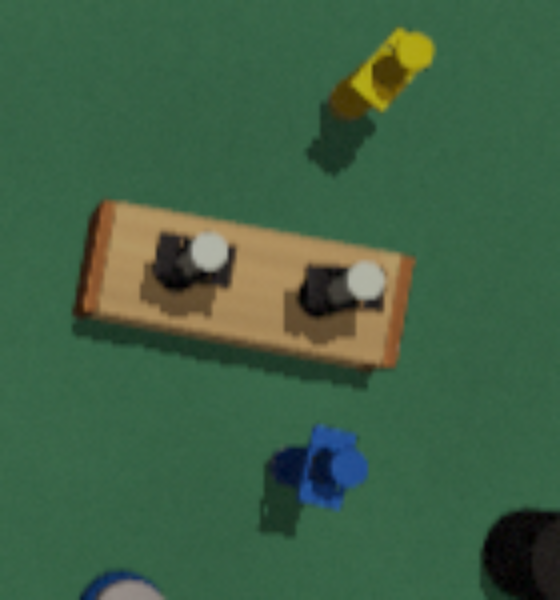

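View pics/c1.png

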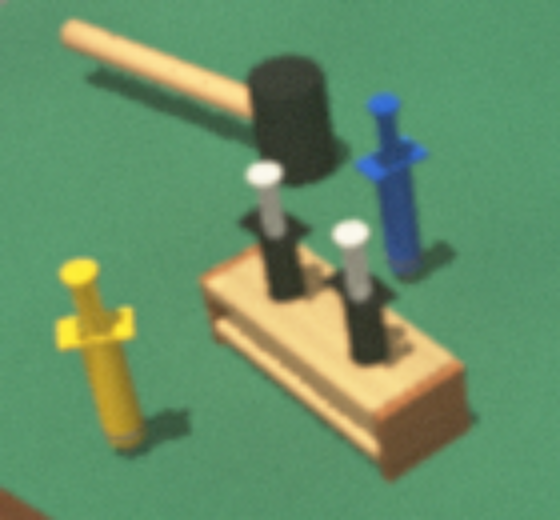

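Candidates in the top picture are the black syringes at (358,183) and (396,192) in the stand, and the blue (392,235) and yellow (406,138) look-alikes standing loose. The crop confirms the job is the two black ones with white plungers. At world coordinates, P1 is about (0.6235,-0.175) and P2 about (0.608,-0.2635).

I'll move above P1 first.

Request:
step_arm:
  plan:
    - [-32,-27,-2,0,0,0]
    - [-32,-27,-2,0,0,0]
    - [-32,-27,-2,0,0,0]
    - [-32,-27,-2,0,0,0]
    - [-32,-27,-2,0,0,0]
    - [-32,-27,-2,0,0,0]
    - [-32,-27,-2,0,0,0]
    - [-32,-27,-2,0,0,0]
    - [-32,-27,-2,0,0,0]
    - [-32,-27,-2,0,0,0]
    - [-32,-27,-2,0,0,0]
    - [-32,-27,-2,0,0,0]
    - [-32,-27,-2,0,0,0]
    - [-32,-27,-2,0,0,0]
    - [-32,-27,-2,0,0,0]
    - [-32,-27,-2,0,0,0]
    - [-32,-27,-2,0,0,0]
    - [-32,-27,-2,0,0,0]
    - [-32,-27,-2,0,0,0]
    - [-32,-27,-2,0,0,0]
  grip: 0
  newtons: 20

```text
t: 2.65
ee_pos: [0.621, -0.1702, 0.2587]
orientation: [0.0, 0.178, 0.984, 0.0]
force: [0.6, -0.4, -0.2]
gripper_width: 0.0003
```

Request:
step_arm:
  plan:
    - [0,0,0,0,0,0.138]
    - [0,0,0,0,0,0.138]
    - [0,0,0,0,0,0.138]
    - [0,0,0,0,0,0.138]
    - [0,0,0,0,0,0.138]
    - [0,0,0,0,0,0.138]
    - [0,0,0,0,0,0.138]
    - [0,0,0,0,0,0.138]
    - [0,0,0,0,0,0.138]
    - [0,0,0,0,0,0.138]
    - [0,0,0,0,0,0]
    - [0,0,0,0,0,0]

```text
t: 3.85
ee_pos: [0.6203, -0.1686, 0.2586]
orientation: [0.0, 0.763, 0.647, -0.0]
force: [-0.0, -0.2, -0.4]
gripper_width: 0.0005
```

```bash
cat > wl.py <<'E'
from h import *
import sys
np.set_printoptions(precision=4,suppress=True)
st=read_state(); im,d=cams.capture('wrist'); P=pose('wrist',st)
print(st['t'],st['ee_pos'],'R',q2R(st['orientation']).round(3).tolist(),st['force'],st['gripper_width'],st['joint_pos'])
cv2.imwrite('pics/'+sys.argv[1],im)
for q in sys.argv[2:]:
    for r in spotter.silhouettes('wrist',q)[:5]:
        m=r['pixels']; dd=d[m]; v,u=np.nonzero(m); ok=dd>0
        if ok.sum()<10: continue
        X=np.array([atdepth(P,(a,b),z) for a,b,z in zip(u[ok],v[ok],dd[ok])])
        top=X[X[:,2]>np.percentile(X[:,2],97)-0.005]
        print(q,round(r['score'],2),np.round(r['xy']),m.sum(),'topmed',np.median(top,0),'topmid',(top.max(0)+top.min(0))/2,len(top))
E
python3 wl.py w1.png plunger_a stand
```

```text
3.85 [ 0.6203 -0.1686  0.2586] R [[0.163, 0.987, -0.0], [0.987, -0.163, -0.0], [-0.0, -0.0, -1.0]] [-0.0355 -0.1901 -0.4137] 0.00046138954452450896 [-0.345   0.2336  1.3002 -0.      1.6078 -0.1812]
plunger_a 0.86 [284. 210.] 904 topmed [ 0.6228 -0.1768  0.1603] topmid [ 0.6227 -0.1772  0.1595] 659
plunger_a 0.52 [436. 299.] 235 topmed [ 0.7424 -0.2903  0.137 ] topmid [ 0.6997 -0.2161  0.2455] 30
plunger_a 0.4 [280. 303.] 75 topmed [ 0.6212 -0.1619  0.3119] topmid [ 0.6215 -0.1618  0.3123] 19
```

View pics/w1.png

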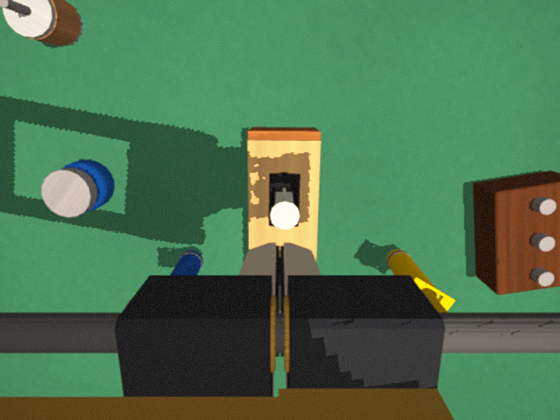

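Request:
step_arm:
  plan:
    - [-7,4,15,0,0,0]
    - [0,0,15,0,0,0]
    - [0,0,15,0,0,0]
    - [0,0,15,0,0,0]
    - [0,0,15,0,0,0]
    - [0,0,8,0,0,0]
    - [0,0,4,0,0,0]
    - [0,0,2,0,0,0]
    - [0,0,0,0,0,0]

```text
t: 4.9
ee_pos: [0.6234, -0.1762, 0.1701]
orientation: [0.0, 0.764, 0.645, 0.0]
force: [0.5, 0.6, 0.6]
gripper_width: 0.0005
```

```bash
python3 wl.py w2.png plunger_a
```

```text
4.9 [ 0.6234 -0.1762  0.1701] R [[0.167, 0.986, 0.001], [0.986, -0.167, -0.0], [-0.0, 0.001, -1.0]] [0.5447 0.6101 0.6235] 0.0005469452260038126 [-0.3546  0.2825  1.404   0.      1.4544 -0.1866]
plunger_a 0.84 [498. 388.] 2060 topmed [ 0.7384 -0.2932  0.1547] topmid [ 0.7389 -0.2952  0.1537] 1002
plunger_a 0.82 [278. 376.] 347 topmed [ 0.6087 -0.2567  0.1584] topmid [ 0.617  -0.2097  0.2138] 123
plunger_a 0.81 [279. 227.] 962 topmed [ 0.6238 -0.1696  0.1602] topmid [ 0.6234 -0.1703  0.1651] 360
plunger_a 0.61 [112. 384.] 758 topmed [ 0.5053 -0.2484  0.1538] topmid [ 0.5475 -0.2     0.2153] 191
```

View pics/w2.png

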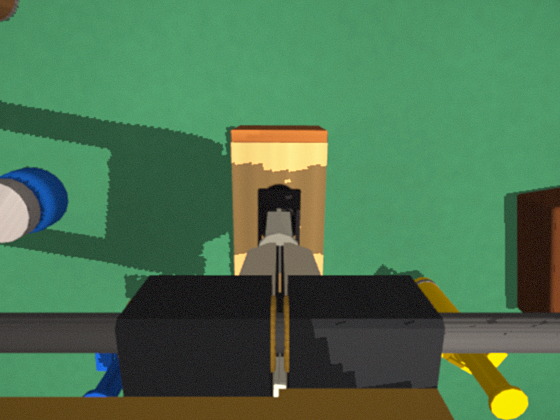

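The closed fingertips cover the P1 disc at about (279,225), centred over it. Now I'll press slowly.

Request:
step_arm:
  plan:
    - [0,0,2,0,0,0]
    - [0,0,2,0,0,0]
    - [0,0,2,0,0,0]
    - [0,0,1,0,0,0]
    - [0,0,1,0,0,0]
    - [0,0,1,0,0,0]
    - [0,0,1,0,0,0]
    - [0,0,1,0,0,0]
    - [0,0,1,0,0,0]

```text
t: 5.9
ee_pos: [0.6233, -0.1762, 0.158]
orientation: [0.0, 0.764, 0.645, 0.0]
force: [-1.0, -0.1, 3.4]
gripper_width: 0.0004
```

Request:
step_arm:
  plan:
    - [0,0,1,0,0,0]
    - [0,0,1,0,0,0]
    - [0,0,1,0,0,0]
    - [0,0,1,0,0,0]

```text
t: 6.3
ee_pos: [0.6231, -0.1761, 0.1536]
orientation: [0.0, 0.764, 0.645, 0.0]
force: [-0.8, 0.1, 2.0]
gripper_width: 0.0005
```

Request:
step_arm:
  plan:
    - [0,0,1,0,0,0]
    - [0,0,1,0,0,0]
    - [0,0,1,0,0,0]
    - [0,0,1,0,0,0]
    - [0,0,1,0,0,0]
    - [0,0,1,0,0,0]

```text
t: 6.9
ee_pos: [0.6231, -0.1761, 0.1476]
orientation: [-0.0, 0.764, 0.645, -0.0]
force: [-0.8, -0.7, 3.2]
gripper_width: 0.0003
```

Request:
step_arm:
  plan:
    - [0,0,1,0,0,0]
    - [0,0,1,0,0,0]
    - [0,0,1,0,0,0]

```text
t: 7.2
ee_pos: [0.6231, -0.1761, 0.1445]
orientation: [-0.0, 0.764, 0.645, -0.0]
force: [-0.4, 0.6, 2.9]
gripper_width: 0.0005
```

Request:
step_arm:
  plan:
    - [0,0,1,0,0,0]
    - [0,0,1,0,0,0]

```text
t: 7.4
ee_pos: [0.6231, -0.1761, 0.1426]
orientation: [0.0, 0.764, 0.645, -0.0]
force: [-0.6, -0.4, 3.2]
gripper_width: 0.0009
```

Request:
step_arm:
  plan:
    - [0,0,1,0,0,0]
    - [0,0,1,0,0,0]
    - [0,0,1,0,0,0]

```text
t: 7.7
ee_pos: [0.6233, -0.1762, 0.1399]
orientation: [0.0, 0.764, 0.645, 0.0]
force: [0.2, 0.2, 7.5]
gripper_width: 0.0003
```

Request:
step_arm:
  plan:
    - [0,0,1,0,0,0]
    - [0,0,1,0,0,0]

```text
t: 7.9
ee_pos: [0.6242, -0.1765, 0.1396]
orientation: [0.001, 0.764, 0.645, 0.001]
force: [-1.4, 0.0, 15.5]
gripper_width: 0.0007
```

Request:
step_arm:
  plan:
    - [0,0,1,0,0,0]
    - [0,0,1,0,0,0]

```text
t: 8.1
ee_pos: [0.6251, -0.1768, 0.1393]
orientation: [0.003, 0.764, 0.645, 0.001]
force: [-1.1, 0.2, 19.4]
gripper_width: 0.0005
```

Request:
step_arm:
  plan:
    - [0,0,-2,0,0,0]
    - [0,0,-2,0,0,0]

```text
t: 8.3
ee_pos: [0.6232, -0.1762, 0.1401]
orientation: [0.0, 0.764, 0.645, 0.0]
force: [0.1, -0.2, -0.2]
gripper_width: 0.0
```

Run:
```python
from h import *
np.set_printoptions(precision=4,suppress=True)
st=read_state(); print(st)
ims=[cams.capture(n)[0] for n in ('scene','top','wrist')]
cv2.imwrite('pics/s3.png',cv2.resize(ims[0][60:280,100:320],None,fx=2.6,fy=2.6))
cv2.imwrite('pics/t3.png',cv2.resize(ims[1][110:290,300:480],None,fx=3,fy=3))
cv2.imwrite('pics/w3.png',ims[2])
```

```text
{'t': 8.3, 'joint_pos': array([-0.3546,  0.3026,  1.4355,  0.    ,  1.4029, -0.1866]), 'joint_vel': array([-0.0021, -0.0037, -0.0046, -0.0014,  0.0352,  0.0003]), 'tau': array([ -0.0008, -63.8012, -48.2578,   0.0753,  -0.0515,   0.0002]), 'ee_pos': array([ 0.6232, -0.1762,  0.1401]), 'orientation': array([0.0003, 0.7639, 0.6453, 0.0002]), 'force': array([ 0.0994, -0.1854, -0.1888]), 'wrist_torque': array([-0.0536,  0.0459, -0.0456]), 'gripper_width': 1.4903767412100856e-05}
```

View pics/s3.png

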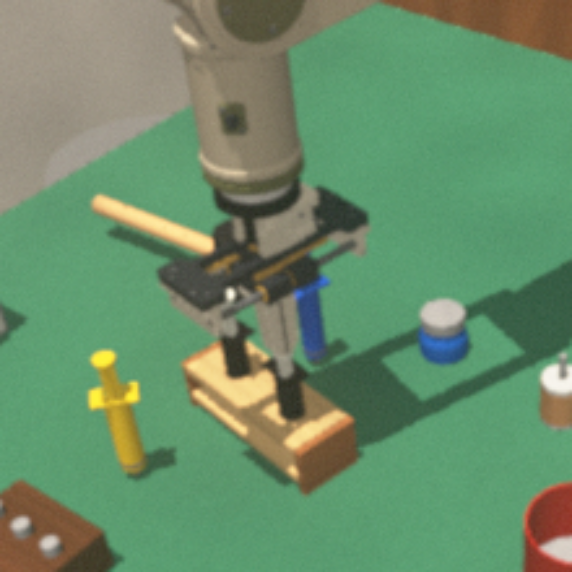

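View pics/t3.png

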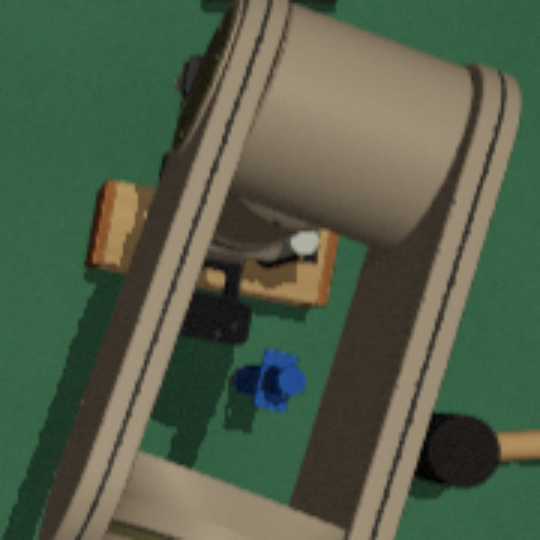

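View pics/w3.png

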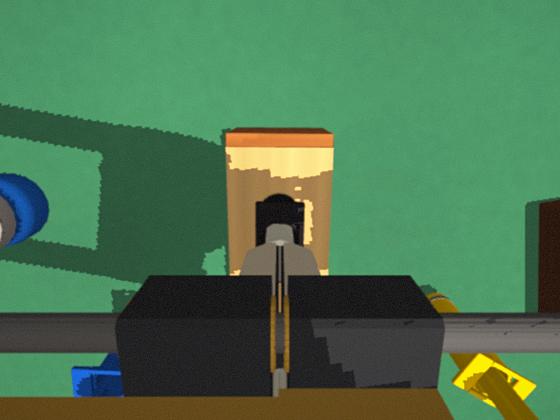

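Request:
step_arm:
  plan:
    - [0,0,1,0,0,0]
    - [0,0,1,0,0,0]
    - [0,0,0,0,0,0]

```text
t: 8.75
ee_pos: [0.6242, -0.1765, 0.1395]
orientation: [0.001, 0.764, 0.645, 0.001]
force: [-1.6, -0.2, 12.0]
gripper_width: 0.0006
```

Run:
```python
from h import *
np.set_printoptions(precision=4,suppress=True)
st=read_state(); print(st)
R_=q2R(st['orientation']);print('tool torque',R_.T@st['wrist_torque'],'tool force',R_.T@st['force'])
```

```text
{'t': 8.75, 'joint_pos': array([-0.3546,  0.3031,  1.4358,  0.    ,  1.3995, -0.1866]), 'joint_vel': array([ 0.0013, -0.0004,  0.0005, -0.0015,  0.0028, -0.0004]), 'tau': array([ -0.114 , -55.9313, -42.1509,   0.0381,  -0.469 ,   0.0009]), 'ee_pos': array([ 0.6242, -0.1765,  0.1395]), 'orientation': array([0.0013, 0.7639, 0.6453, 0.0008]), 'force': array([-1.6326, -0.2159, 11.979 ]), 'wrist_torque': array([ 0.0669,  0.3135, -0.0209]), 'gripper_width': 0.0006003681181272612}
tool torque [0.3203 0.0135 0.0207] tool force [ -0.4923  -1.5371 -11.9835]
```

P1 ran freely at about 3 N, then the push climbed from 7.5 to 19 N at about 23 mm stroke. The tool torque puts the contact central on the tip. I've stopped there and will try P2.

Request:
step_arm:
  plan:
    - [0,0,-10,0,0,0]
    - [0,0,-20,0,0,0]
    - [0,0,-20,0,0,0]
    - [-30,0,0,0,0,0]
    - [-30,0,0,0,0,0]
    - [-29,-1,0,0,0,0]
    - [0,0,10,0,0,0]
    - [0,0,5,0,0,0]
    - [0,0,3,0,0,0]
    - [0,0,0,0,0,0]

```text
t: 9.75
ee_pos: [0.6069, -0.2623, 0.1685]
orientation: [-0.001, 0.764, 0.646, -0.0]
force: [-0.9, 1.2, -0.4]
gripper_width: 0.0011
```

```bash
python3 wl.py w4.png plunger_a
```

```text
9.75 [ 0.6069 -0.2623  0.1685] R [[0.166, 0.986, -0.002], [0.986, -0.166, 0.001], [0.001, -0.002, -1.0]] [-0.8545  1.2137 -0.4036] 0.001102125844765519 [-0.4856  0.3218  1.3597  0.0002  1.4622 -0.3188]
plunger_a 0.95 [281.  71.] 1582 topmed [ 0.6226 -0.1774  0.1392] topmid [ 0.6226 -0.1775  0.139 ] 1547
plunger_a 0.91 [524. 254.] 2611 topmed [ 0.7377 -0.2942  0.1546] topmid [ 0.7381 -0.2952  0.1537] 1325
plunger_a 0.84 [ 92. 258.] 2407 topmed [ 0.5024 -0.2569  0.1546] topmid [ 0.5012 -0.2578  0.1535] 1347
plunger_a 0.7 [280. 228.] 717 topmed [ 0.6084 -0.2567  0.1583] topmid [ 0.6086 -0.2565  0.1622] 159
```

View pics/w4.png

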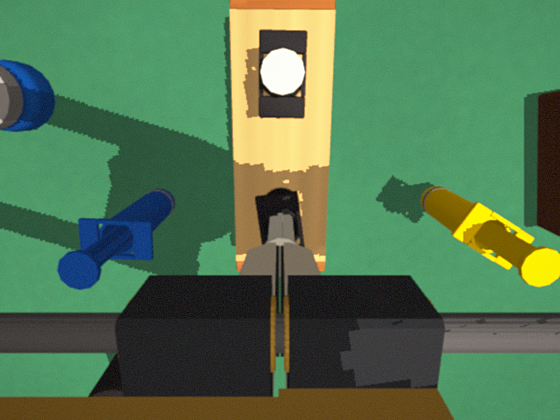

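Request:
step_arm:
  plan:
    - [0,0,2,0,0,0]
    - [0,0,2,0,0,0]
    - [0,0,2,0,0,0]
    - [0,0,1,0,0,0]
    - [0,0,1,0,0,0]
    - [0,0,1,0,0,0]
    - [0,0,1,0,0,0]
    - [0,0,1,0,0,0]
    - [0,0,1,0,0,0]
    - [0,0,1,0,0,0]
    - [0,0,1,0,0,0]
    - [0,0,1,0,0,0]

```text
t: 11.05
ee_pos: [0.6073, -0.2638, 0.1547]
orientation: [0.0, 0.764, 0.645, 0.0]
force: [0.2, 0.3, 2.6]
gripper_width: 0.0006
```

Request:
step_arm:
  plan:
    - [0,0,1,0,0,0]
    - [0,0,1,0,0,0]
    - [0,0,1,0,0,0]
    - [0,0,1,0,0,0]
    - [0,0,1,0,0,0]

```text
t: 11.55
ee_pos: [0.6072, -0.2637, 0.1496]
orientation: [0.0, 0.764, 0.645, -0.0]
force: [0.2, -0.8, 3.6]
gripper_width: 0.0004
```

Request:
step_arm:
  plan:
    - [0,0,1,0,0,0]
    - [0,0,1,0,0,0]

```text
t: 11.75
ee_pos: [0.6072, -0.2637, 0.1475]
orientation: [-0.0, 0.764, 0.645, 0.0]
force: [0.5, 0.4, 2.7]
gripper_width: 0.0006
```

Request:
step_arm:
  plan:
    - [0,0,1,0,0,0]
    - [0,0,1,0,0,0]

```text
t: 11.95
ee_pos: [0.6072, -0.2637, 0.1456]
orientation: [-0.0, 0.764, 0.645, -0.0]
force: [-0.0, -1.2, 2.8]
gripper_width: 0.0003
```

Request:
step_arm:
  plan:
    - [0,0,1,0,0,0]
    - [0,0,1,0,0,0]

```text
t: 12.15
ee_pos: [0.6072, -0.2637, 0.1435]
orientation: [0.0, 0.764, 0.645, 0.0]
force: [1.0, 0.2, 2.3]
gripper_width: 0.0007
```

Request:
step_arm:
  plan:
    - [0,0,1,0,0,0]
    - [0,0,1,0,0,0]

```text
t: 12.35
ee_pos: [0.6072, -0.2637, 0.1416]
orientation: [0.0, 0.764, 0.645, 0.0]
force: [0.8, -0.2, 3.2]
gripper_width: 0.0003
```

Request:
step_arm:
  plan:
    - [0,0,1,0,0,0]
    - [0,0,1,0,0,0]

```text
t: 12.55
ee_pos: [0.6072, -0.2637, 0.1396]
orientation: [0.0, 0.764, 0.645, -0.0]
force: [-0.2, -0.7, 2.2]
gripper_width: 0.0006
```

Request:
step_arm:
  plan:
    - [0,0,1,0,0,0]
    - [0,0,1,0,0,0]

```text
t: 12.75
ee_pos: [0.6072, -0.2637, 0.1375]
orientation: [-0.0, 0.764, 0.645, 0.0]
force: [-0.2, 0.3, 3.0]
gripper_width: 0.0008
```

P2 is past 25 mm and still at 3 N. I'll carry on home.

Request:
step_arm:
  plan:
    - [0,0,1,0,0,0]
    - [0,0,1,0,0,0]
    - [0,0,1,0,0,0]
    - [0,0,1,0,0,0]
    - [0,0,1,0,0,0]
    - [0,0,1,0,0,0]

```text
t: 13.35
ee_pos: [0.6072, -0.2637, 0.1316]
orientation: [0.0, 0.764, 0.645, -0.0]
force: [-0.3, -0.2, 3.3]
gripper_width: 0.0002
```

Request:
step_arm:
  plan:
    - [0,0,1,0,0,0]
    - [0,0,1,0,0,0]
    - [0,0,1,0,0,0]
    - [0,0,1,0,0,0]
    - [0,0,1,0,0,0]
    - [0,0,1,0,0,0]

```text
t: 13.95
ee_pos: [0.6072, -0.2637, 0.1256]
orientation: [0.0, 0.764, 0.645, -0.0]
force: [0.4, -0.1, 3.1]
gripper_width: 0.0008
```

Request:
step_arm:
  plan:
    - [0,0,1,0,0,0]
    - [0,0,1,0,0,0]

```text
t: 14.15
ee_pos: [0.6072, -0.2637, 0.1236]
orientation: [0.0, 0.764, 0.645, -0.0]
force: [-0.4, -0.4, 3.5]
gripper_width: 0.0007
```

Request:
step_arm:
  plan:
    - [0,0,1,0,0,0]

```text
t: 14.25
ee_pos: [0.6076, -0.2639, 0.1233]
orientation: [0.0, 0.764, 0.645, 0.0]
force: [0.3, 0.6, 9.1]
gripper_width: 0.0007
```

Request:
step_arm:
  plan:
    - [0,0,1,0,0,0]
    - [0,0,0,0,0,0]

```text
t: 14.45
ee_pos: [0.6081, -0.2641, 0.1233]
orientation: [0.001, 0.764, 0.645, 0.0]
force: [-0.7, 1.0, 9.2]
gripper_width: 0.0002
```

Request:
step_arm:
  plan:
    - [0,0,-10,0,0,0]
    - [0,0,-20,0,0,0]
    - [0,0,-35,0,0,0]
    - [30,0,0,0,0,0]
    - [30,0,0,0,0,0]
    - [29,1,0,0,0,0]
    - [-40,0,0,0,0,0]
    - [0,0,0,0,0,0]
    - [0,0,0,0,0,0]
  grip: 70

```text
t: 15.35
ee_pos: [0.616, -0.2159, 0.1863]
orientation: [-0.0, 0.764, 0.645, -0.0]
force: [-1.2, 0.5, -0.3]
gripper_width: 0.0675
```

```bash
python3 wl.py w5.png plunger_a stand syringe_a
```

```text
15.35 [ 0.616  -0.2159  0.1863] R [[0.168, 0.986, -0.001], [0.986, -0.168, 0.0], [0.0, -0.001, -1.0]] [-1.2082  0.4574 -0.2793] 0.06745342483923061 [-0.4157  0.288   1.3675  0.0001  1.487  -0.2466]
plunger_a 0.94 [278. 290.] 823 topmed [ 0.6073 -0.2649  0.1226] topmid [ 0.6075 -0.2657  0.1218] 751
plunger_a 0.94 [280. 161.] 1176 topmed [ 0.6227 -0.1771  0.1392] topmid [ 0.6226 -0.1775  0.1389] 1104
plunger_a 0.66 [130. 288.] 221 topmed [ 0.5688 -0.1995  0.2357] topmid [ 0.5773 -0.1901  0.2537] 7
stand 0.8 [279. 190.] 15096 topmed [ 0.6205 -0.2097  0.0597] topmid [ 0.6151 -0.2221  0.0867] 14984
syringe_a 0.74 [277. 156.] 3053 topmed [ 0.6227 -0.1771  0.1392] topmid [ 0.6226 -0.1775  0.1389] 1116
syringe_a 0.71 [150. 261.] 1473 topmed [ 0.5037 -0.253   0.1131] topmid [ 0.5087 -0.2511  0.1148] 111
syringe_a 0.7 [278. 280.] 2605 topmed [ 0.6075 -0.2651  0.1226] topmid [ 0.6073 -0.2644  0.1215] 771
syringe_a 0.58 [434. 257.] 1730 topmed [ 0.7307 -0.2782  0.1084] topmid [ 0.7008 -0.2387  0.19  ] 324
syringe_a 0.49 [169. 391.] 938 topmed [ 0.4708 -0.3991  0.0707] topmid [ 0.535 -0.299  0.182] 81
```

View pics/w5.png

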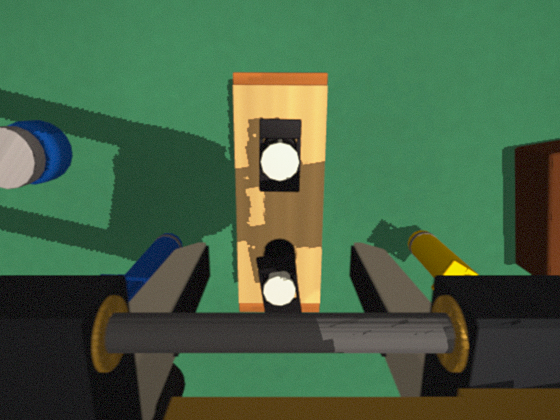

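Both discs are visible: P1 at (280,161) and z 0.139, P2 home at (278,288) and z 0.1226. Next I'll descend round the P1 barrel, fingers closing along the stand's x.

Request:
step_arm:
  plan:
    - [20,0,0,0,0,0]
    - [18,0,0,0,0,0]
    - [0,0,0,0,0,0]
    - [0,0,15,0,0,0]
    - [0,0,15,0,0,0]
    - [0,0,15,0,0,0]
    - [0,0,15,0,0,0]
    - [0,0,15,0,0,0]
    - [0,0,15,0,0,0]
    - [0,0,7,0,0,0]
    - [0,0,3,0,0,0]
    - [0,0,0,0,0,0]

```text
t: 16.75
ee_pos: [0.6227, -0.1781, 0.0864]
orientation: [-0.0, 0.764, 0.645, -0.0]
force: [-1.1, -0.5, 0.1]
gripper_width: 0.0701
```

```bash
python3 wl.py w6.png plunger_a
```

```text
16.75 [ 0.6227 -0.1781  0.0864] R [[0.167, 0.986, -0.0], [0.986, -0.167, 0.0], [0.0, -0.0, -1.0]] [-1.149  -0.4645  0.0686] 0.07008598847576414 [-0.3577  0.3497  1.4795 -0.      1.3126 -0.1897]
plunger_a 0.89 [281. 294.] 2236 topmed [ 0.624  -0.1707  0.1391] topmid [ 0.6232 -0.1631  0.1593] 1231
```

View pics/w6.png

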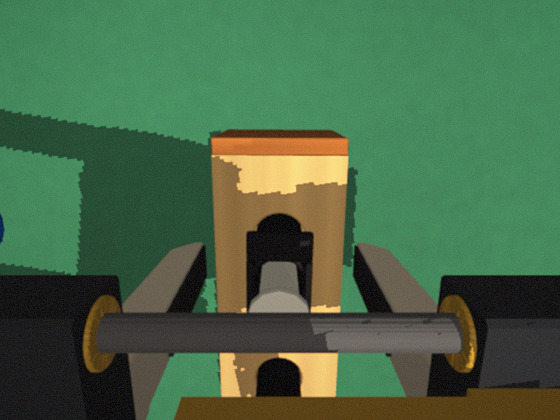

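The barrel sits between the fingers. Closing and lifting.

Request:
step_arm:
  plan:
    - [0,0,0,0,0,0]
    - [0,0,0,0,0,0]
    - [0,0,0,0,0,0]
    - [0,0,0,0,0,0]
    - [0,0,0,0,0,0]
    - [0,0,0,0,0,0]
    - [0,0,0,0,0,0]
    - [0,0,0,0,0,0]
  grip: 15
  newtons: 30

```text
t: 17.65
ee_pos: [0.6227, -0.1781, 0.0866]
orientation: [0.0, 0.764, 0.645, -0.0]
force: [0.3, -0.6, 1.2]
gripper_width: 0.0251
```

Request:
step_arm:
  plan:
    - [0,0,-4,0,0,0]
    - [0,0,-8,0,0,0]
    - [0,0,-12,0,0,0]
    - [0,0,-12,0,0,0]
    - [0,0,-12,0,0,0]
    - [0,0,-12,0,0,0]
    - [0,0,-15,0,0,0]
    - [0,0,-15,0,0,0]
    - [0,0,-15,0,0,0]
    - [0,0,-10,0,0,0]
    - [0,0,0,0,0,0]
    - [0,0,0,0,0,0]

```text
t: 18.85
ee_pos: [0.6227, -0.1781, 0.2016]
orientation: [0.0, 0.764, 0.645, -0.0]
force: [-0.3, -0.6, -1.6]
gripper_width: 0.0255
```

```bash
python3 wl.py w7.png plunger_a
python3 - <<'E'
from h import *
a=cams.capture('scene')[0]
cv2.imwrite('pics/s7.png',cv2.resize(a[40:340,80:380],None,fx=1.9,fy=1.9))
E
```

```text
18.85 [ 0.6227 -0.1781  0.2016] R [[0.167, 0.986, 0.0], [0.986, -0.167, -0.0], [-0.0, 0.0, -1.0]] [-0.2951 -0.5676 -1.5534] 0.025485776116004617 [-0.3577  0.266   1.3657 -0.      1.5098 -0.1897]
plunger_a 0.59 [280. 293.] 2188 topmed [ 0.6243 -0.1708  0.2541] topmid [ 0.6236 -0.1717  0.2531] 1232
plunger_a 0.38 [20. 12.] 1004 topmed [ 0.4366 -0.0003  0.0446] topmid [ 0.4353 -0.0008  0.0464] 101
```

View pics/w7.png

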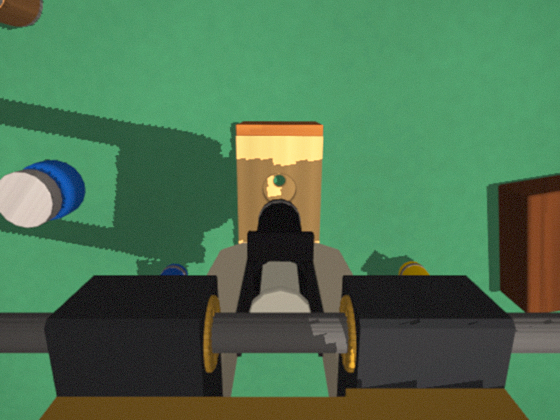

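View pics/s7.png

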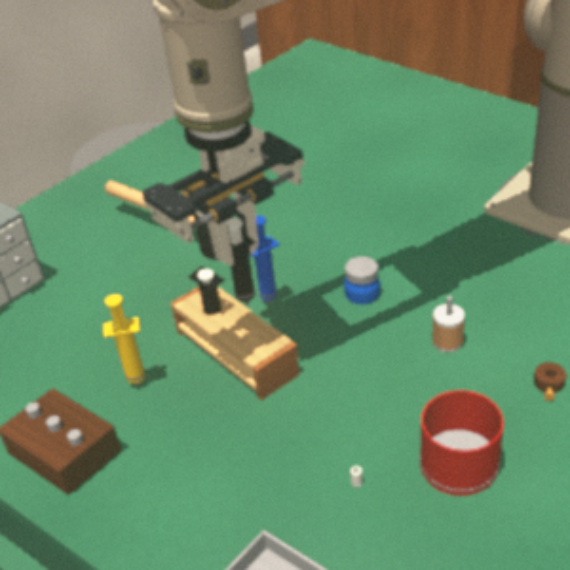

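Syringe lifted: the socket at (279,183) is empty and P2 is still home in the stand. Moving over the tin at (0.6065,0.152).

Request:
step_arm:
  plan:
    - [11,-2.5,0,0,0,0]
    - [23,-5,0,0,0,0]
    - [23,-5,0,0,0,0]
    - [23,-5,0,0,0,0]
    - [23,-5,0,0,0,0]
    - [23,-5,0,0,0,0]
    - [23,-5,0,0,0,0]
    - [23,-5,0,0,0,0]
    - [23,-5,0,0,0,0]
    - [23,-5,0,0,0,0]
    - [23,-5,0,0,0,0]
    - [23,-5,0,0,0,0]
    - [23,-5,0,0,0,0]
    - [23,-5,0,0,0,0]
    - [12,-3.5,0,0,0,0]
    - [0,0,0,0,0,0]
    - [0,0,0,0,0,0]

```text
t: 20.7
ee_pos: [0.6063, 0.151, 0.2014]
orientation: [0.0, 0.764, 0.645, -0.0]
force: [-0.7, -0.3, 0.4]
gripper_width: 0.0255
```

```bash
python3 wl.py w8.png scrap_tin;  python3 - <<'E'
from h import *
a=cams.capture('scene')[0]
cv2.imwrite('pics/s8.png',cv2.resize(a[60:340,180:460],None,fx=1.9,fy=1.9))
E
```

```text
20.7 [0.6063 0.151  0.2014] R [[0.167, 0.986, -0.0], [0.986, -0.167, -0.001], [-0.001, -0.0, -1.0]] [-0.6674 -0.3441  0.3946] 0.025456821297426668 [ 0.1623  0.2055  1.4361 -0.0005  1.5005  0.3298]
```

View pics/w8.png

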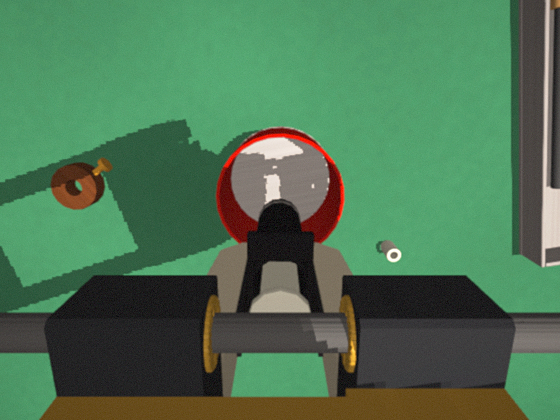

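View pics/s8.png

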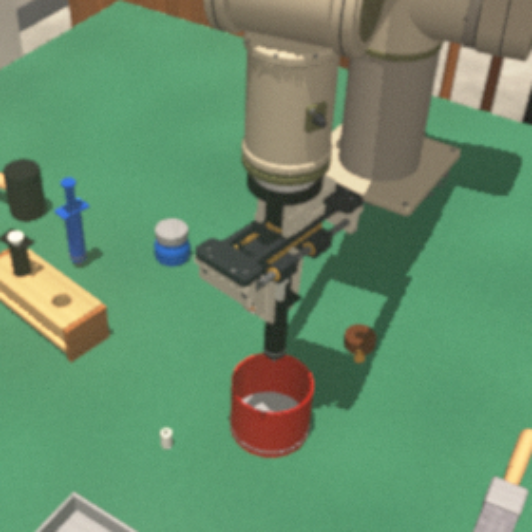

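Run:
```python
from h import *
P=pose('wrist'); c=np.array([.6065,.152,.085]);tx=np.array([.167,.986,0]);ty=np.array([.986,-.167,0])
for v in (tx,ty,-ty): print(proj(P,c+.0485*v))
```

```text
[278.45885244 132.0458966 ]
[341.3548085 195.8088691]
[215.69149013 195.86918237]
```

The predicted rim (278,132), (341,196), (216,196) matches the picture. I'll tilt the syringe slightly so it leans gently on the rim when released, then lower it.

Request:
step_arm:
  plan:
    - [20,0,0,0,0,0]
    - [21,0,0,0,0,0]
    - [0,0,0,0,-0.07,0]
    - [0,0,0,0,-0.07,0]
    - [0,0,0,0,0,0]
    - [0,0,12,0,0,0]
    - [0,0,16,0,0,0]
    - [0,0,16,0,0,0]
    - [0,0,16,0,0,0]
    - [0,0,16,0,0,0]
    - [0,0,14,0,0,0]
    - [0,0,10,0,0,0]
    - [0,0,8,0,0,0]
    - [0,0,4,0,0,0]
    - [0,0,0,0,0,0]
    - [0,0,0,0,0,0]

```text
t: 22.45
ee_pos: [0.6113, 0.1765, 0.0914]
orientation: [0.045, 0.762, 0.644, -0.053]
force: [0.0, 0.5, -0.8]
gripper_width: 0.0251
```

Request:
step_arm:
  plan:
    - [0,0,2,0,0,0]
    - [0,0,2,0,0,0]
    - [0,0,0,0,0,0]

```text
t: 22.75
ee_pos: [0.6107, 0.1757, 0.0866]
orientation: [0.045, 0.762, 0.644, -0.053]
force: [0.2, -0.1, -1.4]
gripper_width: 0.0252
```

```bash
python3 wl.py w9.png
```

```text
22.75 [0.6107 0.1757 0.0866] R [[0.166, 0.986, -0.023], [0.976, -0.167, -0.138], [-0.14, -0.0, -0.99]] [ 0.1726 -0.0993 -1.4069] 0.025190785307499672 [ 0.2745  0.3841  1.443  -0.1289  1.3764  0.4713]
```

View pics/w9.png

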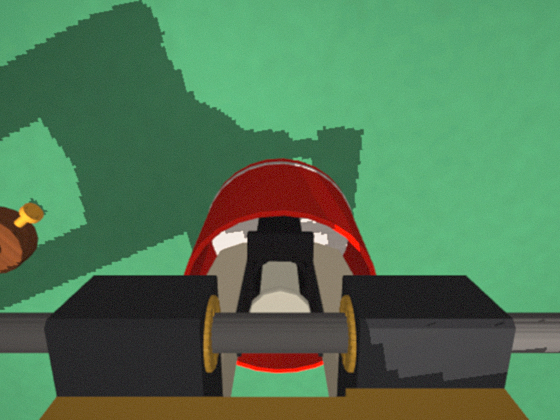

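Request:
step_arm:
  plan:
    - [0,0,1,0,0,0]
    - [0,0,1,0,0,0]
    - [0,0,1,0,0,0]
    - [0,0,0,0,0,0]

```text
t: 23.2
ee_pos: [0.6105, 0.1752, 0.0836]
orientation: [0.045, 0.762, 0.644, -0.054]
force: [-0.0, 0.6, -1.3]
gripper_width: 0.0256
```

Request:
step_arm:
  plan:
    - [0,0,1,0,0,0]
    - [0,0,0,0,0,0]

```text
t: 23.4
ee_pos: [0.6106, 0.1751, 0.0827]
orientation: [0.045, 0.762, 0.644, -0.054]
force: [-0.0, 0.3, -2.1]
gripper_width: 0.0254
```

Within about 1 mm of the floor. I'll open to 44 mm, since the fingers must stay inside the tin's rim, and withdraw.

Request:
step_arm:
  plan:
    - [0,0,0.5,0,0,0]
    - [0,0,0,0,0,0]
    - [0,0,0,0,0,0]
    - [0,0,0,0,0,0]
    - [0,0,0,0,0,0]
    - [0,0,0,0,0,0]
  grip: 44

```text
t: 24.0
ee_pos: [0.6106, 0.1751, 0.0824]
orientation: [0.045, 0.762, 0.644, -0.053]
force: [0.2, 0.5, 0.1]
gripper_width: 0.0441
```

```bash
python3 wl.py w10.png
```

```text
24.0 [0.6106 0.1751 0.0824] R [[0.166, 0.986, -0.023], [0.976, -0.167, -0.138], [-0.14, 0.0, -0.99]] [0.1696 0.4989 0.0535] 0.044087061623310574 [ 0.2736  0.3876  1.4468 -0.1291  1.3689  0.4714]
```

View pics/w10.png

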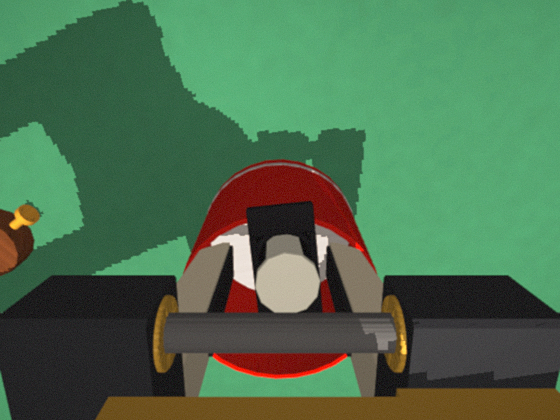

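It leans on the rim, clear of both fingers. Withdrawing.

Request:
step_arm:
  plan:
    - [0,0,-3,0,0,0]
    - [0,0,-5,0,0,0]
    - [0,0,-7,0,0,0]

```text
t: 24.35
ee_pos: [0.6108, 0.1772, 0.0975]
orientation: [0.045, 0.762, 0.644, -0.054]
force: [-1.0, -0.2, -0.2]
gripper_width: 0.0441
```

Request:
step_arm:
  plan:
    - [0,0,-8,0,0,0]
    - [0,0,-10,0,0,0]
    - [0,0,-15,0,0,0]
    - [0,0,-20,0,0,0]
    - [0,0,-25,0,0,0]
    - [0,0,-30,0,0,0]
    - [-40,0,-20,0,0,0]
    - [-40,0,0,0,0,0]
    - [-40,0,0,0,0,0]
    - [-40,0,0,0,0,0]
    - [-20,0,0,0,0,0]
    - [0,0,0,0,0,0]
  grip: 75

```text
t: 25.55
ee_pos: [0.5843, 0.0165, 0.2514]
orientation: [0.046, 0.763, 0.642, -0.053]
force: [0.2, 0.6, 0.4]
gripper_width: 0.0751
```

```bash
python3 loc.py | grep -v stand; python3 wl.py w11.png
python3 - <<'E'
from h import *
for n in('scene','top'): cv2.imwrite(f'pics/{n}11.png',cams.capture(n)[0])
E
```

```text
top syringe_a 0.78 [391. 235.] 328 zmax 0.1578 topmean [ 0.5033 -0.2562  0.1554] topmid [ 0.5033 -0.2561  0.1553] 74
top syringe_a 0.75 [406. 137.] 310 zmax 0.1576 topmean [ 0.7405 -0.2935  0.1554] topmid [ 0.7409 -0.2937  0.1553] 67
top syringe_a 0.65 [397. 192.] 235 zmax 0.1257 topmean [ 0.6093 -0.2641  0.1221] topmid [ 0.6088 -0.2634  0.1231] 99
top syringe_a 0.55 [395. 191.] 59 zmax 0.1267 topmean [ 0.6096 -0.2645  0.1236] topmid [ 0.6096 -0.2639  0.1238] 55
top plunger_a 0.5 [409. 136.] 107 zmax 0.1582 topmean [ 0.7406 -0.2937  0.1554] topmid [ 0.7409 -0.2937  0.1556] 64
top plunger_a 0.39 [395. 190.] 68 zmax 0.1266 topmean [ 0.609  -0.265   0.1234] topmid [ 0.6085 -0.2654  0.1237] 62
top scrap_tin 0.73 [218. 203.] 380 zmax 0.0871 topmean [0.5678 0.1492 0.0851] topmid [0.5715 0.1514 0.0849] 47
top scrap_tin 0.54 [213. 268.] 246 zmax 0.0243 topmean [0.4158 0.178  0.0208] topmid [0.4211 0.1775 0.0218] 190
top scrap_tin 0.42 [341. 272.] 394 zmax 0.0598 topmean [ 0.4067 -0.1488  0.0558] topmid [ 0.4059 -0.1496  0.058 ] 288
top scrap_tin 0.35 [114. 212.] 915 zmax 0.0238 topmean [0.55
[... 482 characters left out ...]
67] topmid [ 0.5076 -0.0627  0.1552] 63
scene plunger_a 0.64 [142. 203.] 99 zmax 0.1575 topmean [ 0.7398 -0.2908  0.155 ] topmid [ 0.7387 -0.293   0.1547] 32
scene plunger_a 0.36 [188. 185.] 38 zmax 0.1264 topmean [ 0.6083 -0.2623  0.1234] topmid [ 0.6082 -0.2619  0.1235] 32
((0.6144569516181946, -0.218540221452713), (0.20043523609638214, 0.07319266349077225), 80.54464721679688)
scene scrap_tin 0.8 [320. 274.] 1721 zmax 0.0856 topmean [0.6135 0.1484 0.0836] topmid [0.606  0.1565 0.0977] 234
26.05
26.05 [0.5841 0.0197 0.2487] R [[0.165, 0.986, -0.024], [0.976, -0.166, -0.138], [-0.14, -0.0, -0.99]] [-0.3371  0.6551  0.5231] 0.07514709110537335 [ 0.0344  0.1137  1.4584 -0.1372  1.5979  0.1996]
```

View pics/scene11.png

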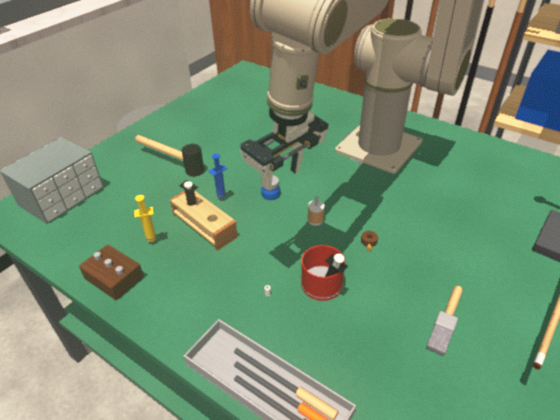

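View pics/w11.png

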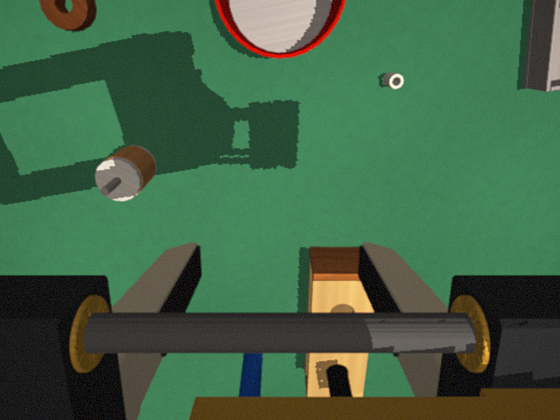

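View pics/top11.png

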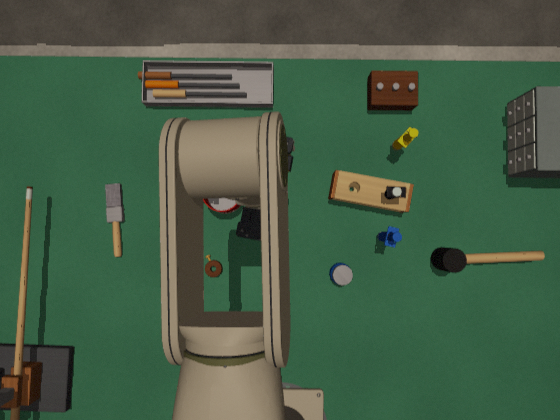

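The scene view shows the foul syringe nozzle-down in the tin, leaning on the rim with its disc at (338,258). The clean one is home in the stand at (188,187), and the bystanders are unmoved. Handing in.

```bash
python3 -c "
from rig import order,read_state
print(read_state()['force'],read_state()['t']);print(order.job_done())"
```

```text
[ 0.12547579 -0.32386933 -0.02888131] 26.2
the job is handed in; nothing more can be done
None
```

I pressed both plungers, left the clean syringe in the stand pushed fully home, and moved the fouled one to the scrap tin. I handed the job in at 26.2 s.

- **Fouled syringe (the one nearer the tin, at y ≈ -0.176):** it ran at about 3 N, then at about 23 mm of stroke the push climbed to 19.4 N. I stopped there, pressed once more to 12 N as a check, then gripped it by the barrel. It now stands nozzle-down in the red tin.
- **Clean syringe (y ≈ -0.264):** it ran at a steady 2–4 N to the firm stop, where I read about 9 N. It is still in the stand.

**Last checks:**
- The clean syringe's plunger disc measures 0.1235 m high, against 0.123 m for home.
- The fouled syringe leans on the tin rim.
- The other things on the cart look unmoved in the last pictures.
- The robot is clear of everything.

**One disagreement:** on the fouled plunger the force rose much faster than the 2 N per mm in the text, about 12 N over roughly 0.6 mm of tool travel. The wrist torque fitted a push centred on the disc, and no picture showed anything else in contact. I therefore took it as the cured glue.

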